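Make up two controller kits on the electronics bench

TASK

Make up the two kits from the stock on the bench, each thing standing upright and flat on the floor of its own bay. Long three-bay tray: the heat sink in the bay next to the pull tab, the wide capacitor in the middle bay and the ring choke in the last bay; short two-bay tray: the mushroom button in the bay next to the pull tab and the relay in the other. Leave the slim capacitor and the flush button where they stand.

Things in the scene. Friction and masses are not known exactly. Their poses are not given: they have to be found in the camera images.
- long_tray: Long grey plastic kit tray with three square bays, 202 x 70 mm (x, y) without its tab. Fixed; rim 14 mm high, walls and floor 4 mm thick. Square bays, 62 mm inside, in a row along x; a pull tab (40 wide, 25 long, black dot) at the +x end, level with the rim. Origin: centre of underside, z up. Bay centres: tab-end bay at x = +66 mm, middle bay at 0, far-end bay at -66 mm.
- short_tray: Short grey plastic kit tray with two square bays, 136 x 70 mm (x, y) without its tab. Fixed; rim 14 mm high, walls and floor 4 mm thick. Square bays, 62 mm inside, in a row along x; a pull tab (40 wide, 25 long, black dot) at the +x end, level with the rim. Origin: centre of underside, z up. Bay centres: tab-end bay at x = +33 mm, far-end bay at -33 mm.
- heat_sink: Bare aluminium heat sink, 40 x 40 x 30 mm high, seven upright fins along its x axis; can be pinched on either pair of sides (square to x or y). Stands on the table, anywhere in the stock, turned at random. Origin: centre of its underside, z up. Stock stands at least 80 mm apart.
- wide_capacitor: Wide can capacitor: upright dark cylinder, 36 mm diameter, 45 mm high, with a bare metal top. Stands on the table, anywhere in the stock, turned at random. Origin: centre of its underside, z up.
- ring_choke: Ring choke: flat ring wound with copper wire, 44 mm diameter, 30 mm high, lying flat. Its black centre is closed and takes no finger; grip it by the outside. Stands on the table, anywhere in the stock, turned at random. Origin: centre of its underside, z up.
- mushroom_button: Mushroom push button: grey square block 32 x 32 x 22 mm, a steel neck 28 mm in diameter, and on top a round black mushroom head 40 mm in diameter whose straight rim lies 33 to 45 mm above the underside; 50 mm high in all. Grip it by the head. Stands on the table, anywhere in the stock, turned at random. Origin: centre of its underside, z up.
- relay: Relay: small white block with a black band and brass blades at its top; 28 x 22 mm (x, y), body 34 mm high (40 mm with the blades). Stands on the table, anywhere in the stock, turned at random. Origin: centre of its underside, z up.
- slim_capacitor: Slim can capacitor, not wanted: like the wide one but 22 mm in diameter, 45 mm high. Stays where it is. Stands on the table, anywhere in the stock, turned at random. Origin: centre of its underside, z up.
- flush_button: Flush push button, not wanted: the same grey block and steel neck, 28 mm in diameter, with no mushroom head, 38 mm high. Stays where it is. Stands on the table, anywhere in the stock, turned at random. Origin: centre of its underside, z up.

How it is judged:
At the end, for the whole second after the job is handed in: Every thing is at rest in the bay named in the goal, upright (0.12 rad), underside 1 to 7 mm above the tray's underside, centre within 21 mm of the bay centre along each tray axis (anywhere inside the walls); slim capacitor and flush button within 15 mm of their starts (x of heat_sink in the frame of long_tray between 0.045 and 0.087 m and y of heat_sink in the frame of long_tray between -0.021 and 0.021 m and z of heat_sink in the frame of long_tray between 0.001 and 0.007 m and angle between each of heat_sink, wide_capacitor, ring_choke, mushroom_button, relay's own z axis and vertical below 0.12 rad and linear speed of each of heat_sink, wide_capacitor, ring_choke, mushroom_button, relay below 0.02 m/s and angular speed of each of heat_sink, wide_capacitor, ring_choke, mushroom_button, relay below 0.3 rad/s and x of wide_capacitor in the frame of long_tray between -0.021 and 0.021 m and y of wide_capacitor in the frame of long_tray between -0.021 and 0.021 m and z of wide_capacitor in the frame of long_tray between 0.001 and 0.007 m and x of ring_choke in the frame of long_tray between -0.087 and -0.045 m and y of ring_choke in the frame of long_tray between -0.021 and 0.021 m and z of ring_choke in the frame of long_tray between 0.001 and 0.007 m and x of mushroom_button in the frame of short_tray between 0.012 and 0.054 m and y of mushroom_button in the frame of short_tray between -0.021 and 0.021 m and z of mushroom_button in the frame of short_tray between 0.001 and 0.007 m and x of relay in the frame of short_tray between -0.054 and -0.012 m and y of relay in the frame of short_tray between -0.021 and 0.021 m and z of relay in the frame of short_tray between 0.001 and 0.007 m and distance of each of slim_capacitor, flush_button from where it was at the start of the episode below 0.015 m); the robot touches nothing.
It fails at once if the slim capacitor is shifted by more than 15 mm (distance of slim_capacitor from where it was at the start of the episode above 0.015 m).
It fails at once if the flush button is shifted by more than 15 mm (distance of flush_button from where it was at the start of the episode above 0.015 m).
It also fails if it takes over 104 s, if anything falls off the work surface, if the arm or the gripper's body presses on something with over 40 N, if the wrist force passes 120 N, or if a joint passes its speed limit or range.

ROBOT

A 6-joint arm with a two-finger parallel gripper is mounted at the origin on the work surface. World frame = base frame: x ahead of the robot, y to its left, z up, the work surface at z = 0. Lengths are in m, angles in rad, forces in N, time in s.
With the tool pointing down it reaches from about 0.425 to 0.925 m from the base axis. Payload 12.5 kg.
Tool frame: the origin (TCP) lies midway between the tips of the shut fingers; the grasp point (between the pads) lies 19 mm behind it; z points along the fingers, y is the line along which they close (so a half turn about z gives the same grasp; the last joint's range is limited). The gripper opens to 85 mm and grips with 20 to 120 N. Pads are 22 mm wide; open, the fingers measure 114 mm over their backs; the gripper's body (76 mm by 85 mm) begins 54 mm behind the grasp point. The pads swing forward as they close: fully open they stand 13 mm farther back than shut.
Start: joints at [-1.209, 0.491, 1.559, -0, 1.092, -0.106], TCP at [0.282, -0.558, 0.231] pointing down, gripper open.
Joint ranges: [-3.1, 3.1], [-0.84, 2.19], [0.05, 2.79], [-1.13, 4.28], [0.06, 2.93], [-2.69, 2.69]. Speed limits (rad/s): [2.22, 2.22, 2.79, 3.14, 3.14, 3.14].

INTERFACE

Orientations are given as a unit quaternion [x, y, z, w].
In Python, from bench import robot gives the robot as it stands.
- The arm moves only by the tool send_rows, never from a script. Its argument "series" is a list of rows, each a list of 7 numbers: the shift along the tool's x, y, z in mm, then the turn, a rotation vector about the tool's x, y, z in degrees, then the opening, from 0 (shut) to 1 (fully open). A call has 1 to 12 rows; each row is the pose to reach, as a shift and turn from the pose commanded when the call began, along the tool's axes at that moment; what a row does not reach only later rows make up. A row lasts 1/8 s, in which the tool goes at most 62.5 mm and 10.7 degrees, less where a joint would pass 70% of its speed; a pose out of reach is approached as far as the arm can. A call with a gripper value outside its range is refused whole. The fingers move at their own pace and stop on an object; the grip force is fixed at half the most. Time passes only in rows, so rows that repeat a pose let the fingers close. It gives the time, the measured TCP pose, the force, the opening and the grip force at its end, in the units of the state.
- robot.sense(): the state, without advancing time (a new reading comes with each control period).
- robot.grab_frame(name): name is "scene" or "side" or "wrist"; returns a dict with "img" (420x560x3 uint8, blue, green, red), "fx", "fy", "cx", "cy" (pixels), "camera_from_world" (4x4, takes a point from world to camera coordinates). Camera axes: x right, y up, looking along -z (the intrinsics and any distortion apply to the point x, -y, -z); pixel columns grow to the right and rows downward; lengths in m; the calibration is good to about 2 mm. The wrist camera is an equidistant fisheye: a pixel r from the principal point sees the ray r / f radians off the axis. A picture is of the moment at which its call begins. There is no depth.
- robot.hand_in(): hands the job in; it is judged then, once.
Trained networks look in a picture, given as the dict that the camera call returned (one of the last four; its "shot" number tells which), for a name from the list of things; names that differ only in an ending like _2 or _b are one class to them, and where a whole thing is asked for, a point or a joint stands for the part that bears it (a point fixed in the world has none). Each returns a list of dicts, best first, with "conf" (0 to 1); they miss things now and then, are a little off and sometimes report something else, mostly with a low value. They report only what shows in the picture. A call takes as long as a camera call.
- robot.look_for(name, picture): "xy" ([column, row] as shares, 0 to 1, of the picture: columns of its width, rows of its height, amid what is visible of it).
The state is a dict: "time": time; "q": joint angles; "joint_vel": joint speeds; "tau": joint torques, N m; "ee_pos": TCP position; "ee_rot": TCP orientation; "contact_force": force on the tool from outside, world axes, zero at the start; "wrist_torque": the same for the moment, N m; "grip_width": opening from 0.0 (shut) to 1.0 (fully open); "gripper_force": force on a finger pad.
Only numpy, scipy, OpenCV 4.12 (cv2) and the standard library are available. Lean on these libraries where they do the work, as an engineer would, in place of code of your own. Each camera call takes 0.05 s, during which the arm holds its last target. There are 200 camera calls.

## Working session

There is one attempt and no reset: what is moved stays moved. The work goes in short steps, Python scripts to look and compute and a tool call to move; the robot and the scene stay as the last step left them, time stands still between calls to the robot, and variables do not carry over. Pictures are saved under pics/ and viewed, at most 14 in all, crops included, and the job is handed in when it is done.

Besides the shell and the picture viewer there is one more tool, called after "Call:" by a JSON object that holds its "method" and its "body", one argument or row to a line. send_rows: Moves the arm, as the interface text tells. Its arguments: {"type":"object","properties":{"series":{"type":"array"}},"required":["series"]}

```bash
mkdir -p pics; ls; cat > h.py <<'E'
import numpy as np, cv2
from bench import robot
from scipy.spatial.transform import Rotation as R
def ray(f,u,v,fish=False):
    x=(u-f["cx"])/f["fx"]; y=(v-f["cy"])/f["fy"]
    if fish:
        r=np.hypot(x,y); d=np.array([np.sin(r)*x/max(r,1e-9),-np.sin(r)*y/max(r,1e-9),-np.cos(r)])
    else: d=np.array([x,-y,-1.])
    M=np.array(f["camera_from_world"]); Rm=M[:3,:3]; t=M[:3,3]
    return -Rm.T@t, Rm.T@d
def hit(f,u,v,z,fish=False):
    o,d=ray(f,u,v,fish); return o+d*(z-o[2])/d[2]
def proj(f,p,fish=False):
    M=np.array(f["camera_from_world"]); c=M[:3,:3]@np.array(p)+M[:3,3]
    x,y,z=c[0],-c[1],-c[2]
    if fish:
        r=np.hypot(x,y); th=np.arctan2(r,z); return np.array([f["cx"]+f["fx"]*th*x/r,f["cy"]+f["fy"]*th*y/r])
    return np.array([f["cx"]+f["fx"]*x/z,f["cy"]+f["fy"]*y/z])
E
cat > look.py <<'E'
from h import *
N=dict(long_tray=.01,short_tray=.01,heat_sink=.02,wide_capacitor=.03,ring_choke=.02,mushroom_button=.035,relay=.02,slim_capacitor=.025,flush_button=.02)
s=robot.sense(); print(s["time"],s["ee_pos"],s["ee_rot"],s["grip_width"])
for c in ["scene","side","wrist"]:
    f=robot.grab_frame(c); cv2.imwrite(f"pics/{c}0.png",f["img"])
    print(c,f["fx"],f["cx"],f["cy"],np.round(ray(f,280,210)[0],3),np.round(np.array(f["camera_from_world"])[2,:3],2),f.keys())
    for n,z in N.items():
        for d in robot.look_for(n,f)[:3]:
            u,v=d["xy"][0]*560,d["xy"][1]*420
            print(n,round(d["conf"],2),round(u),round(v),np.round(hit(f,u,v,z,c=="wrist")[:2],3))
E
python3 look.py
```

```text
pics
0.0 [ 0.28176547 -0.5576281   0.23072354] [ 9.72770565e-01  2.31769507e-01 -7.94637615e-05 -5.62526435e-04] 1.0037751792327942
scene 532.1174021098776 279.0418331747667 216.170848406414 [ 1.251 -0.291  0.681] [ 0.71 -0.29  0.64] dict_keys(['img', 'fx', 'fy', 'cx', 'cy', 'camera_from_world', 'shot'])
long_tray 0.69 398 188 [0.527 0.274]
short_tray 0.59 135 262 [ 0.519 -0.274]
heat_sink 0.93 226 251 [ 0.57  -0.119]
ring_choke 0.88 344 210 [0.556 0.13 ]
ring_choke 0.69 260 200 [ 0.457 -0.007]
mushroom_button 0.75 318 184 [0.476 0.112]
relay 0.75 371 256 [0.688 0.113]
slim_capacitor 0.56 320 269 [0.683 0.014]
flush_button 0.6 237 290 [ 0.667 -0.132]
side 472.8040582655303 279.4144945988401 201.75835589623944 [0.379 0.464 0.642] [-0.24  0.58  0.78] dict_keys(['img', 'fx', 'fy', 'cx', 'cy', 'camera_from_world', 'shot'])
long_tray 0.74 237 370 [0.518 0.279]
short_tray 0.91 358 116 [ 0.512 -0.275]
heat_sink 0.59 310 157 [ 0.561 -0.121]
wide_capacitor 0.89 350 214 [ 0.452 -0.013]
ring_choke 0.95 257 266 [0.555 0.127]
mushroom_button 0.88 318 282 [0.458 0.128]
relay 0.81 193 234 [0.675 0.111]
slim_capacitor 0.83 221 188 [0.675 0.011]
flush_button 0.64 257 140 [ 0.669 -0.125]
wrist 325.19226210127806 282.62975634997065 214.54797350443602 [ 0.357 -0.52   0.374] [0.29 0.15 0.94] dict_keys(['img', 'fx', 'fy', 'cx', 'cy', 'camera_from_world', 'shot'])
```

View pics/scene0.png

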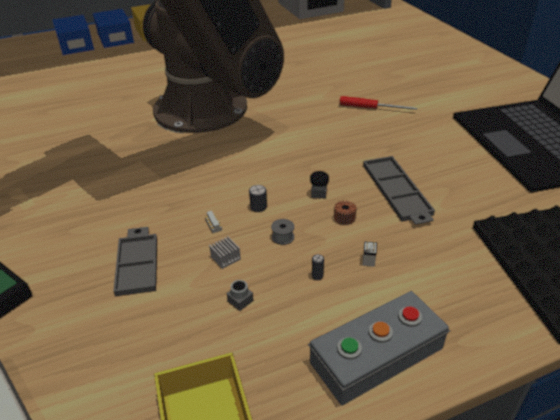

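View pics/side0.png

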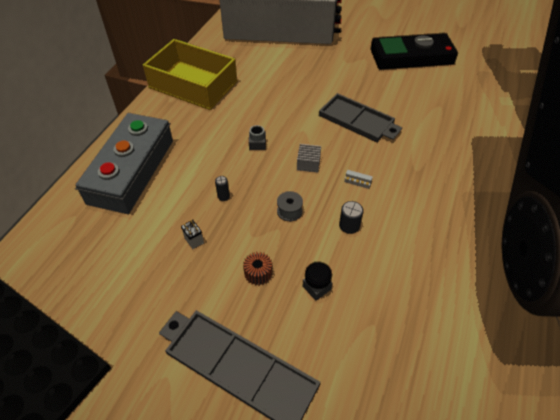

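Scene picture: the copper choke is at (344,210) and the mushroom button at (319,184). The wide capacitor is at (258,198), the heat sink at (226,251) and the relay at (371,253). The grey ring at (283,231) and the white bar at (213,221) are distractors. Next I take an overhead view with the wrist camera.

```bash
cat >> h.py <<'E'
def row(x,y,z,a):
    """row to reach world TCP x,y,z (m) with tool x-axis at world angle a (deg), tool down"""
    s=robot.sense(); r=R.from_quat(s["ee_rot"]); 
    d=r.inv().apply(np.array([x,y,z])-s["ee_pos"])*1000
    tgt=R.from_euler("z",a,degrees=True)*R.from_quat([1,0,0,0])
    rv=(r.inv()*tgt).as_rotvec(degrees=True)
    print((x,y,z,a),np.round(d,1),np.round(rv,1),"now a",np.round(np.degrees(np.arctan2(*r.apply([1,0,0])[1::-1])),1))
E
python3 -c "
from h import *
row(.5,0,.36,0)"
```

```text
(0.5, 0, 0.36, 0) [ 446.3 -399.6 -128.7] [ 0.   0.  26.8] now a 26.8
```

Call:
{"method": "send_rows", "body": {
  "series": [
    [446, -400, -129, 0, 0, 26.8, 1],
    [446, -400, -129, 0, 0, 26.8, 1],
    [446, -400, -129, 0, 0, 26.8, 1],
    [446, -400, -129, 0, 0, 26.8, 1],
    [446, -400, -129, 0, 0, 26.8, 1],
    [446, -400, -129, 0, 0, 26.8, 1],
    [446, -400, -129, 0, 0, 26.8, 1],
    [446, -400, -129, 0, 0, 26.8, 1],
    [446, -400, -129, 0, 0, 26.8, 1],
    [446, -400, -129, 0, 0, 26.8, 1],
    [446, -400, -129, 0, 0, 26.8, 1],
    [446, -400, -129, 0, 0, 26.8, 1]
  ]
}}

```text
time: 3.0
ee_pos: [0.4993, 0.0001, 0.3601]
ee_rot: [1.0, 0.0, -0.0, 0.0]
contact_force: [-0.4, -0.2, 0.6]
grip_width: 1.001
gripper_force: 0.0
```

```bash
sed -i 's/pics\/{c}0/pics\/{c}1/' look.py; python3 look.py
```

```text
3.0 [4.99290209e-01 9.41028651e-05 3.60060477e-01] [ 9.99999914e-01  3.28508635e-04 -2.11425358e-04  1.38603398e-04] 1.0011257286451665
scene 532.1174021098776 279.0418331747667 216.170848406414 [ 1.251 -0.291  0.681] [ 0.71 -0.29  0.64] dict_keys(['img', 'fx', 'fy', 'cx', 'cy', 'camera_from_world', 'shot'])
long_tray 0.74 399 191 [0.537 0.27 ]
short_tray 0.85 136 261 [ 0.516 -0.272]
short_tray 0.58 225 250 [ 0.557 -0.117]
heat_sink 0.95 225 254 [ 0.576 -0.123]
heat_sink 0.51 318 266 [0.673 0.015]
heat_sink 0.42 241 292 [ 0.674 -0.128]
wide_capacitor 0.56 258 198 [ 0.463 -0.014]
ring_choke 0.79 344 212 [0.561 0.127]
mushroom_button 0.7 317 184 [0.473 0.112]
relay 0.64 373 256 [0.689 0.115]
relay 0.59 319 183 [0.454 0.125]
slim_capacitor 0.67 318 268 [0.681 0.012]
flush_button 0.74 239 292 [ 0.672 -0.13 ]
flush_button 0.65 260 197 [ 0.448 -0.004]
flush_button 0.31 139 263 [ 0.535 -0.269]
side 472.8040582655303 279.4144945988401 201.75835589623944 [0.379 0.464 0.642] [-0.24  0.58  0.78] dict_keys(['img', 'fx', 'fy', 'cx', 'cy', 'camera_from_world', 'shot'])
long_tray 0.77 239 367 [0.51
[... 274 characters left out ...]
193 232 [0.675 0.112]
flush_button 0.69 257 140 [ 0.668 -0.125]
wrist 325.19226210127806 282.62975634997065 214.54797350443602 [0.584 0.001 0.503] [0.33 0.   0.94] dict_keys(['img', 'fx', 'fy', 'cx', 'cy', 'camera_from_world', 'shot'])
long_tray 0.84 121 150 [0.527 0.268]
short_tray 0.55 445 159 [ 0.511 -0.27 ]
heat_sink 0.95 363 121 [ 0.565 -0.121]
wide_capacitor 0.96 293 198 [ 0.447 -0.016]
ring_choke 0.73 197 123 [0.563 0.128]
mushroom_button 0.93 207 188 [0.464 0.114]
relay 0.59 205 42 [0.686 0.115]
relay 0.53 363 121 [ 0.565 -0.12 ]
relay 0.29 195 125 [0.56  0.131]
slim_capacitor 0.75 275 44 [0.678 0.011]
slim_capacitor 0.19 207 188 [0.462 0.117]
flush_button 0.73 372 48 [ 0.678 -0.133]
```

View pics/wrist1.png

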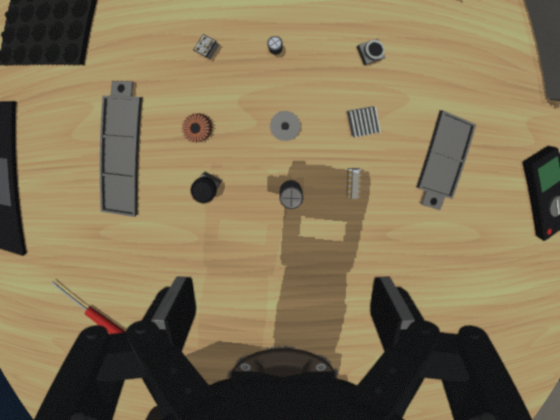

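Wrist picture: the long tray is at about (121,150) with its tab at the far end (121,88). The short tray is at (445,159), with its tab near the robot at (432,200). I rectify this view to get poses.

```bash
cat > rect.py <<'E'
from h import *
def warp(f,z,x0,x1,y0,y1,s,fish=True):
    """top view, up=+x, left=+y, s px/mm"""
    H=int((x1-x0)*1000*s);W=int((y1-y0)*1000*s)
    X=x1-np.arange(H)/1000/s; Y=y1-np.arange(W)/1000/s
    Yg,Xg=np.meshgrid(Y,X)
    P=np.stack([Xg,Yg,np.full_like(Xg,z)],-1).reshape(-1,3)
    M=np.array(f["camera_from_world"]); c=P@M[:3,:3].T+M[:3,3]
    x,y,w=c[:,0],-c[:,1],-c[:,2]
    k=1/w
    if fish: r=np.hypot(x,y); k=np.arctan2(r,w)/r
    u=(f["cx"]+f["fx"]*k*x).reshape(H,W).astype(np.float32); v=(f["cy"]+f["fy"]*k*y).reshape(H,W).astype(np.float32)
    return cv2.remap(f["img"],u,v,cv2.INTER_CUBIC)
E
cat > t.py <<'E'
from rect import *
f=robot.grab_frame("wrist"); s=1.14; B=(.39,.73,-.35,.35)
im=warp(f,.014,*B,s)
hsv=cv2.cvtColor(im,cv2.COLOR_BGR2HSV)
m=((hsv[...,1]<60)&(hsv[...,2]<140)).astype(np.uint8)*255
m=cv2.morphologyEx(m,cv2.MORPH_OPEN,np.ones((3,3),np.uint8))
m2=cv2.morphologyEx(m,cv2.MORPH_CLOSE,np.ones((5,5),np.uint8))
m2=cv2.morphologyEx(m2,cv2.MORPH_OPEN,np.ones((49,49),np.uint8)) if 0 else m2
for c in cv2.findContours(m2,cv2.RETR_EXTERNAL,cv2.CHAIN_APPROX_NONE)[0]:
    if cv2.contourArea(c)<200: continue
    (cx,cy),(w,h),a=cv2.minAreaRect(c)
    print("xy",round(B[1]-cy/s/1000,4),round(B[3]-cx/s/1000,4),"size",round(w/s),round(h/s),"ang",round(a,1))
    cv2.drawContours(im,[cv2.boxPoints(((cx,cy),(w,h),a)).astype(int)],0,(0,255,0),1)
# white/bright things at z .034
cv2.imwrite("pics/top.png",np.vstack([im[:300],cv2.cvtColor(m2,cv2.COLOR_GRAY2BGR)[:300]]))
b=[]
for (x,y,z) in [(.686,.115,.034),(.565,-.121,.03),(.563,.128,.03),(.463,.117,.045),(.449,-.015,.045),(.49,-.115,.02)]:
    b.append(cv2.resize(warp(f,z,x-.04,x+.04,y-.04,y+.04,3.3),(264,264)))
cv2.imwrite("pics/crops.png",np.vstack([np.hstack(b[:3]),np.hstack(b[3:])]))
E
python3 t.py
```

```text
xy 0.448 -0.0132 size 45 35 ang 90.0
xy 0.4596 0.1244 size 39 48 ang 28.6
xy 0.4665 -0.111 size 49 19 ang 88.2
xy 0.555 -0.0035 size 43 44 ang 90.0
xy 0.5646 -0.122 size 41 44 ang 76.8
xy 0.5069 -0.2691 size 75 160 ang 13.7
xy 0.5279 0.2705 size 75 227 ang 8.1
xy 0.6757 0.0097 size 21 22 ang 67.2
xy 0.6741 -0.1333 size 33 38 ang 68.2
xy 0.68 0.1139 size 31 28 ang 33.7
xy 0.7063 0.3368 size 47 26 ang 90.0
```

View pics/top.png

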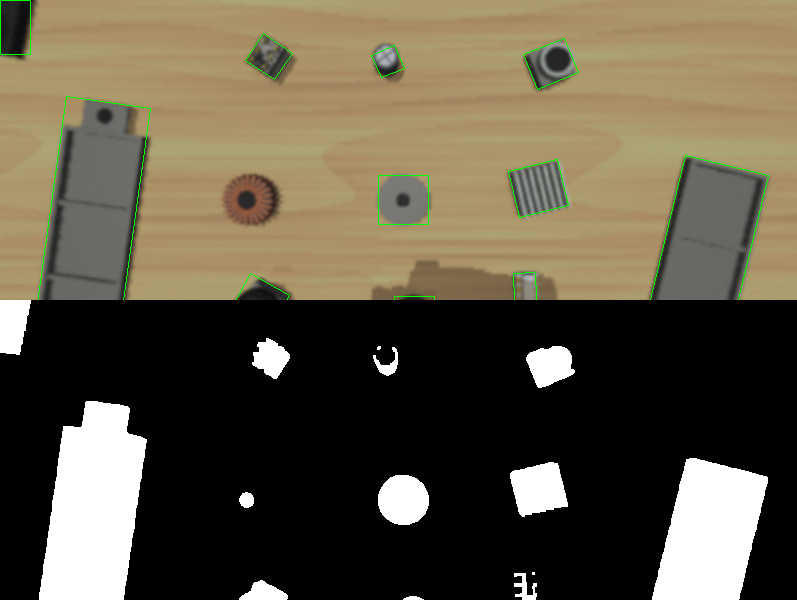

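View pics/crops.png

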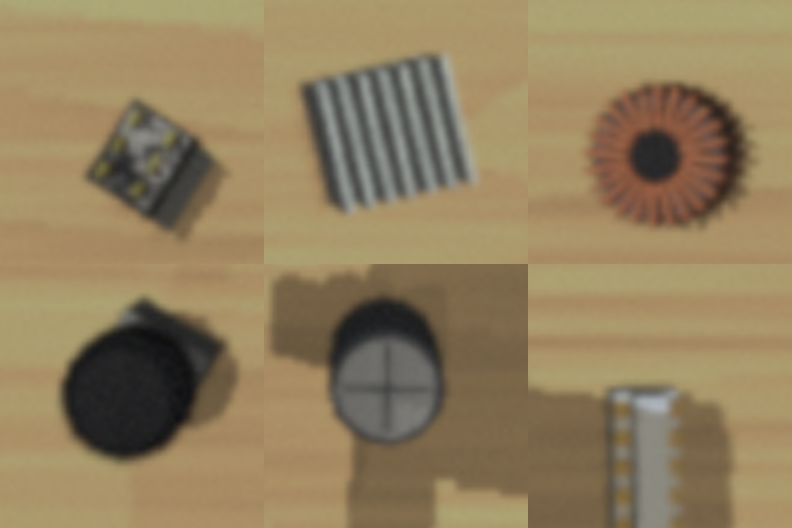

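Rectified view: the choke, heat sink and relay outlines are clear. The relay's long axis is at about -33° and the heat sink sits at about 13°. I overlay my tray estimates to check them and get the first pick row.

```bash
cat > ov.py <<'E'
from h import *
T=dict(l=(.5158,.2747,-8,101,(66,0,-66)),s=(.5184,-.2745,166.3,68,(33,-33)))
out=[]
for n,c in (("wrist","w"),("scene","s"),("side","d")):
    f=robot.grab_frame(n); im=cv2.resize(f["img"],None,fx=3,fy=3,interpolation=cv2.INTER_CUBIC)
    for k,(x,y,a,hl,bays) in T.items():
        r=R.from_euler("z",a,degrees=True)
        W=lambda p:tuple(int(q) for q in (3*proj(f,r.apply(np.array(p)/1000)+[x,y,0],n=="wrist")+1))
        o=[(-hl,-35,14),(hl,-35,14),(hl,-20,14),(hl+25,-20,14),(hl+25,20,14),(hl,20,14),(hl,35,14),(-hl,35,14)]
        cv2.polylines(im,[np.array([W(p) for p in o])],1,(0,255,0),1)
        for b in bays: cv2.circle(im,W((b,0,4)),3,(0,0,255),-1)
        u,v=W((0,0,14)); h=150
        cr=im[max(0,v-h):v+h,max(0,u-130):u+130]; out.append(cv2.copyMakeBorder(cr,0,300-cr.shape[0],0,260-cr.shape[1],cv2.BORDER_CONSTANT))
cv2.imwrite("pics/ov.png",np.vstack([np.hstack(out[0::2]),np.hstack(out[1::2])]))
row(.565,-.1225,.15,13);row(.565,-.1225,.009,13)
E
python3 ov.py
```

```text
(0.565, -0.1225, 0.15, 13) [ 65.4 122.8 210.3] [  0.  -0. -13.] now a 0.0
(0.565, -0.1225, 0.009, 13) [ 65.4 122.8 351.3] [  0.  -0. -13.] now a 0.0
```

View pics/ov.png

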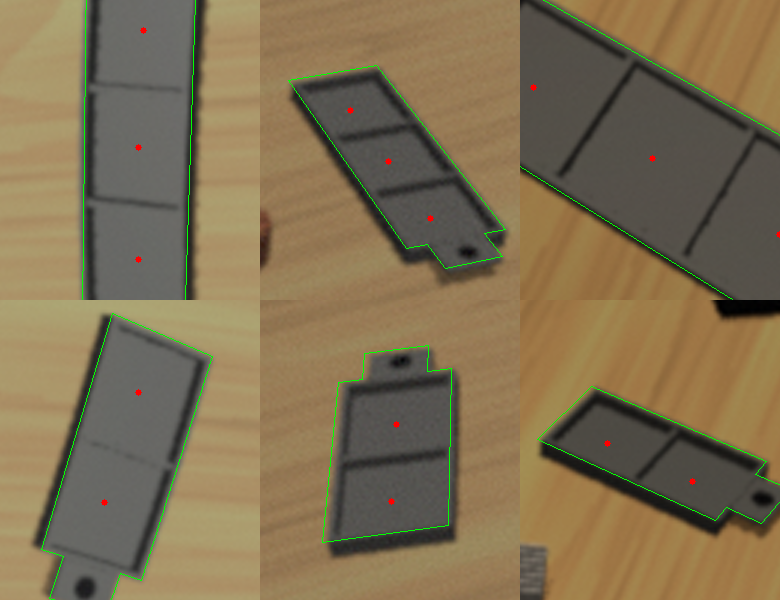

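The tray outlines fit in all three views. Now I pick the heat sink.

Call:
{"method": "send_rows", "body": {
  "series": [
    [65, 123, 210, 0, 0, -13, 1],
    [65, 123, 210, 0, 0, -13, 1],
    [65, 123, 210, 0, 0, -13, 1],
    [65, 123, 210, 0, 0, -13, 1],
    [65, 123, 210, 0, 0, -13, 1],
    [65, 123, 290, 0, 0, -13, 1],
    [65, 123, 320, 0, 0, -13, 1],
    [65, 123, 340, 0, 0, -13, 1],
    [65, 123, 351, 0, 0, -13, 1],
    [65, 123, 351, 0, 0, -13, 1]
  ]
}}

```text
time: 5.95
ee_pos: [0.5649, -0.1225, 0.01]
ee_rot: [0.994, 0.113, 0.0, 0.0]
contact_force: [-0.1, 0.2, 0.0]
grip_width: 1.001
gripper_force: 0.0
```

Call:
{"method": "send_rows", "body": {
  "series": [
    [0, 0, 0, 0, 0, 0, 0.4],
    [0, 0, 0, 0, 0, 0, 0.2],
    [0, 0, 0, 0, 0, 0, 0.2],
    [0, 0, 0, 0, 0, 0, 0.2],
    [0, 0, 0, 0, 0, 0, 0.2],
    [0, 0, 0, 0, 0, 0, 0.2]
  ]
}}

```text
time: 6.7
ee_pos: [0.5649, -0.1228, 0.0103]
ee_rot: [0.994, 0.113, 0.001, 0.0]
contact_force: [-1.4, 0.3, 7.5]
grip_width: 0.456
gripper_force: 60.9
```

```bash
python3 -c "
from h import *
row(.565,-.1225,.15,13);row(.581,.2655,.15,-8);row(.581,.2655,.014,-8)"
```

```text
(0.565, -0.1225, 0.15, 13) [   0.3   -0.2 -139.7] [ 0.  -0.1 -0. ] now a 13.0
(0.581, 0.2655, 0.15, -8) [ 103.2 -374.7 -139.9] [ 0.  -0.1 21. ] now a 13.0
(0.581, 0.2655, 0.014, -8) [ 103.  -374.8   -3.9] [ 0.  -0.1 21. ] now a 13.0
```

Call:
{"method": "send_rows", "body": {
  "series": [
    [0, 0, -50, 0, 0, 0, 0.2],
    [0, 0, -110, 0, 0, 0, 0.2],
    [20, -50, -140, 0, 0, 3, 0.2],
    [103, -375, -140, 0, 0, 21, 0.2],
    [103, -375, -140, 0, 0, 21, 0.2],
    [103, -375, -140, 0, 0, 21, 0.2],
    [103, -375, -140, 0, 0, 21, 0.2],
    [103, -375, -140, 0, 0, 21, 0.2],
    [103, -375, -140, 0, 0, 21, 0.2],
    [103, -375, -140, 0, 0, 21, 0.2],
    [103, -375, -140, 0, 0, 21, 0.2],
    [103, -375, -140, 0, 0, 21, 0.2]
  ]
}}

```text
time: 8.2
ee_pos: [0.5807, 0.2647, 0.1494]
ee_rot: [0.998, -0.07, 0.0, 0.0]
contact_force: [0.3, -0.8, -1.6]
grip_width: 0.455
gripper_force: 60.8
```

```bash
python3 -c "
from h import *
row(.581,.2655,.0155,-8)"
```

```text
(0.581, 0.2655, 0.0155, -8) [ 1.000e-01 -9.000e-01  1.339e+02] [ 0.  -0.  -0.1] now a -8.1
```

Call:
{"method": "send_rows", "body": {
  "series": [
    [0, -1, 60, 0, 0, 0, 0.2],
    [0, -1, 100, 0, 0, 0, 0.2],
    [0, -1, 122, 0, 0, 0, 0.2],
    [0, -1, 134, 0, 0, 0, 0.2],
    [0, -1, 134, 0, 0, 0, 0.2],
    [0, -1, 134, 0, 0, 0, 0.7],
    [0, -1, 134, 0, 0, 0, 0.7],
    [0, -1, 134, 0, 0, 0, 0.7],
    [0, -1, 100, 0, 0, 0, 0.7],
    [0, -1, 50, 0, 0, 0, 1],
    [0, -1, 0, 0, 0, 0, 1]
  ]
}}

```text
time: 9.57
ee_pos: [0.5805, 0.2668, 0.1508]
ee_rot: [0.998, -0.07, -0.0, 0.0]
contact_force: [0.7, 0.7, 0.0]
grip_width: 1.004
gripper_force: 0.0
```

```bash
python3 -c "
from h import *
row(.4517,-.012,.13,0);row(.4517,-.012,.018,0)
f=robot.grab_frame('scene'); cv2.imwrite('pics/s2.png',cv2.resize(f['img'][140:300,100:460],None,fx=2,fy=2))"
```

```text
(0.4517, -0.012, 0.13, 0) [-88.8 294.   20.9] [ 0.  0. -8.] now a -8.0
(0.4517, -0.012, 0.018, 0) [-88.7 294.  132.9] [ 0.  0. -8.] now a -8.0
```

View pics/s2.png

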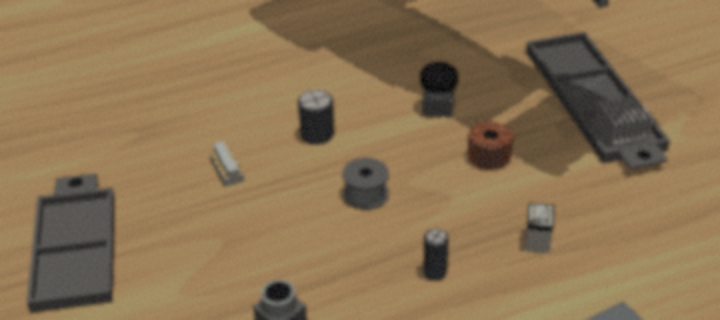

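The heat sink sits in the tab bay at (630,125) in the crop. The wide capacitor is next.

Call:
{"method": "send_rows", "body": {
  "series": [
    [-89, 294, 21, 0, 0, -8, 1],
    [-89, 294, 21, 0, 0, -8, 1],
    [-89, 294, 21, 0, 0, -8, 1],
    [-89, 294, 21, 0, 0, -8, 1],
    [-89, 294, 21, 0, 0, -8, 1],
    [-89, 294, 21, 0, 0, -8, 1],
    [-89, 294, 21, 0, 0, -8, 1],
    [-89, 294, 75, 0, 0, -8, 1],
    [-89, 294, 105, 0, 0, -8, 1],
    [-89, 294, 125, 0, 0, -8, 1],
    [-89, 294, 133, 0, 0, -8, 1],
    [-89, 294, 133, 0, 0, -8, 1]
  ]
}}

```text
time: 11.12
ee_pos: [0.4519, -0.0113, 0.0162]
ee_rot: [1.0, 0.001, -0.0, 0.0]
contact_force: [0.6, 0.9, 0.1]
grip_width: 0.999
gripper_force: 0.0
```

Call:
{"method": "send_rows", "body": {
  "series": [
    [0, 0, 0, 0, 0, 0, 0.2],
    [0, 0, 0, 0, 0, 0, 0.2],
    [0, 0, 0, 0, 0, 0, 0.2],
    [0, 0, 0, 0, 0, 0, 0.2],
    [0, 0, 0, 0, 0, 0, 0.2],
    [0, 0, 0, 0, 0, 0, 0.2]
  ]
}}

```text
time: 11.88
ee_pos: [0.4519, -0.012, 0.017]
ee_rot: [1.0, -0.0, 0.001, 0.0]
contact_force: [-0.1, 1.5, 9.0]
grip_width: 0.402
gripper_force: 58.8
```

```bash
python3 -c "
from h import *
row(.5158,.2747,.16,-8)"
```

```text
(0.5158, 0.2747, 0.16, -8) [  64.  -286.7 -143. ] [ 0.  -0.1  8. ] now a -0.0
```

Call:
{"method": "send_rows", "body": {
  "series": [
    [0, 0, -50, 0, 0, 0, 0.2],
    [0, 0, -105, 0, 0, 0, 0.2],
    [10, -50, -143, 0, 0, 2, 0.2],
    [64, -287, -143, 0, 0, 8, 0.2],
    [64, -287, -143, 0, 0, 8, 0.2],
    [64, -287, -143, 0, 0, 8, 0.2],
    [64, -287, -143, 0, 0, 8, 0.2],
    [64, -287, -143, 0, 0, 8, 0.2],
    [64, -287, -143, 0, 0, 8, 0.2],
    [64, -287, -143, 0, 0, 8, 0.2]
  ]
}}

```text
time: 13.12
ee_pos: [0.5155, 0.2739, 0.1594]
ee_rot: [0.998, -0.07, -0.0, 0.0]
contact_force: [0.1, -0.5, -1.7]
grip_width: 0.402
gripper_force: 60.3
```

```bash
python3 -c "
from h import *
row(.5158,.2747,.022,-8)"
```

```text
(0.5158, 0.2747, 0.022, -8) [  0.2  -0.9 137.4] [ 0.   0.  -0.1] now a -8.1
```

Call:
{"method": "send_rows", "body": {
  "series": [
    [0, -1, 60, 0, 0, 0, 0.2],
    [0, -1, 100, 0, 0, 0, 0.2],
    [0, -1, 125, 0, 0, 0, 0.2],
    [0, -1, 138, 0, 0, 0, 0.2],
    [0, -1, 138, 0, 0, 0, 0.2],
    [0, -1, 138, 0, 0, 0, 0.7],
    [0, -1, 138, 0, 0, 0, 0.7],
    [0, -1, 138, 0, 0, 0, 0.7],
    [0, -1, 100, 0, 0, 0, 0.7],
    [0, -1, 50, 0, 0, 0, 1],
    [0, -1, 10, 0, 0, 0, 1]
  ]
}}

```text
time: 14.5
ee_pos: [0.5158, 0.2761, 0.1513]
ee_rot: [0.998, -0.07, 0.0, -0.0]
contact_force: [-0.1, 0.3, -0.3]
grip_width: 0.996
gripper_force: 0.0
```

```bash
python3 -c "
from h import *
row(.556,.1295,.13,0);row(.556,.1295,.009,0)"
```

```text
(0.556, 0.1295, 0.13, 0) [ 60.1 139.6  21.3] [-0.  -0.1 -8. ] now a -8.0
(0.556, 0.1295, 0.009, 0) [ 60.  139.7 142.3] [-0.  -0.1 -8. ] now a -8.0
```

Call:
{"method": "send_rows", "body": {
  "series": [
    [60, 140, 21, 0, 0, -8, 1],
    [60, 140, 21, 0, 0, -8, 1],
    [60, 140, 21, 0, 0, -8, 1],
    [60, 140, 21, 0, 0, -8, 1],
    [60, 140, 21, 0, 0, -8, 1],
    [60, 140, 80, 0, 0, -8, 1],
    [60, 140, 115, 0, 0, -8, 1],
    [60, 140, 132, 0, 0, -8, 1],
    [60, 140, 141, 0, 0, -8, 1],
    [60, 140, 141, 0, 0, -8, 1]
  ]
}}

```text
time: 15.75
ee_pos: [0.5559, 0.1294, 0.0087]
ee_rot: [1.0, 0.0, 0.0, 0.0]
contact_force: [-0.2, 0.3, 0.5]
grip_width: 1.002
gripper_force: 0.0
```

Call:
{"method": "send_rows", "body": {
  "series": [
    [0, 0, 0, 0, 0, 0, 0.2],
    [0, 0, 0, 0, 0, 0, 0.2],
    [0, 0, 0, 0, 0, 0, 0.2],
    [0, 0, 0, 0, 0, 0, 0.2],
    [0, 0, 0, 0, 0, 0, 0.2],
    [0, 0, 0, 0, 0, 0, 0.2]
  ]
}}

```text
time: 16.5
ee_pos: [0.5561, 0.129, 0.0094]
ee_rot: [1.0, -0.0, 0.001, -0.0]
contact_force: [-1.4, -0.8, 8.8]
grip_width: 0.492
gripper_force: 59.8
```

```bash
python3 -c "
from h import *
row(.4505,.2839,.15,-8)"
```

```text
(0.4505, 0.2839, 0.15, -8) [-105.4 -154.9 -140.8] [-0.  -0.1  8. ] now a -0.0
```

Call:
{"method": "send_rows", "body": {
  "series": [
    [0, 0, -50, 0, 0, 0, 0.2],
    [0, 0, -105, 0, 0, 0, 0.2],
    [-10, -20, -141, 0, 0, 2, 0.2],
    [-105, -155, -141, 0, 0, 8, 0.2],
    [-105, -155, -141, 0, 0, 8, 0.2],
    [-105, -155, -141, 0, 0, 8, 0.2],
    [-105, -155, -141, 0, 0, 8, 0.2],
    [-105, -155, -141, 0, 0, 8, 0.2],
    [-105, -155, -141, 0, 0, 8, 0.2]
  ]
}}

```text
time: 17.62
ee_pos: [0.4513, 0.2833, 0.1493]
ee_rot: [0.998, -0.07, 0.0, 0.0]
contact_force: [-0.0, -0.3, -1.8]
grip_width: 0.493
gripper_force: 61.2
```

```bash
python3 -c "
from h import *
row(.4505,.2839,.0145,-8)"
```

```text
(0.4505, 0.2839, 0.0145, -8) [ -0.9  -0.5 134.8] [ 0.  -0.  -0.1] now a -8.1
```

Call:
{"method": "send_rows", "body": {
  "series": [
    [-1, 0, 60, 0, 0, 0, 0.2],
    [-1, 0, 100, 0, 0, 0, 0.2],
    [-1, 0, 122, 0, 0, 0, 0.2],
    [-1, 0, 134, 0, 0, 0, 0.2],
    [-1, 0, 134, 0, 0, 0, 0.2],
    [-1, 0, 134, 0, 0, 0, 0.75],
    [-1, 0, 134, 0, 0, 0, 0.75],
    [-1, 0, 134, 0, 0, 0, 0.75],
    [-1, 0, 100, 0, 0, 0, 0.75],
    [-1, 0, 50, 0, 0, 0, 1],
    [-1, 0, 0, 0, 0, 0, 1]
  ]
}}

```text
time: 19.0
ee_pos: [0.4495, 0.2841, 0.1509]
ee_rot: [0.998, -0.07, -0.0, 0.0]
contact_force: [0.5, 0.8, 0.1]
grip_width: 1.0
gripper_force: 0.0
```

```bash
python3 -c "
from h import *
row(.464,.1185,.14,0);row(.464,.1185,.020,0)
f=robot.grab_frame('scene'); cv2.imwrite('pics/s3.png',cv2.resize(f['img'][140:300,100:460],None,fx=2,fy=2))"
```

```text
(0.464, 0.1185, 0.14, 0) [ 37.4 162.   10.9] [ 0.  0. -8.] now a -8.0
(0.464, 0.1185, 0.02, 0) [ 37.4 162.  130.9] [ 0.  0. -8.] now a -8.0
```

View pics/s3.png

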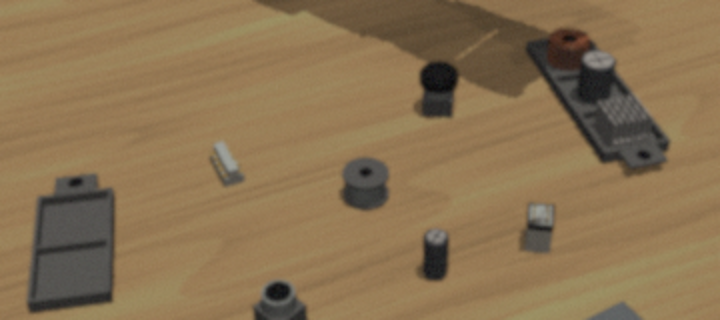

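The crop shows all three things in the long tray: choke (570,48), capacitor (597,75) and heat sink (625,118). Next is the mushroom button.

Call:
{"method": "send_rows", "body": {
  "series": [
    [37, 162, 11, 0, 0, -8, 1],
    [37, 162, 11, 0, 0, -8, 1],
    [37, 162, 11, 0, 0, -8, 1],
    [37, 162, 11, 0, 0, -8, 1],
    [37, 162, 11, 0, 0, -8, 1],
    [37, 162, 70, 0, 0, -8, 1],
    [37, 162, 105, 0, 0, -8, 1],
    [37, 162, 122, 0, 0, -8, 1],
    [37, 162, 131, 0, 0, -8, 1],
    [37, 162, 131, 0, 0, -8, 1]
  ]
}}

```text
time: 20.3
ee_pos: [0.4637, 0.1193, 0.0181]
ee_rot: [1.0, 0.001, -0.0, 0.0]
contact_force: [-0.7, 0.7, -0.9]
grip_width: 1.001
gripper_force: 0.0
```

Call:
{"method": "send_rows", "body": {
  "series": [
    [0, 0, 0, 0, 0, 0, 0.2],
    [0, 0, 0, 0, 0, 0, 0.2],
    [0, 0, 0, 0, 0, 0, 0.2],
    [0, 0, 0, 0, 0, 0, 0.2],
    [0, 0, 0, 0, 0, 0, 0.2],
    [0, 0, 0, 0, 0, 0, 0.2]
  ]
}}

```text
time: 21.05
ee_pos: [0.4642, 0.1187, 0.0192]
ee_rot: [1.0, -0.0, 0.001, -0.0]
contact_force: [-1.3, 0.3, 9.3]
grip_width: 0.448
gripper_force: 59.0
```

```bash
python3 -c "
from h import *
row(.4863,-.2667,.16,-13.7)"
```

```text
(0.4863, -0.2667, 0.16, -13.7) [  22.4  385.3 -140.9] [-0.  -0.1 13.7] now a -0.0
```

Call:
{"method": "send_rows", "body": {
  "series": [
    [0, 0, -50, 0, 0, 0, 0.2],
    [0, 0, -105, 0, 0, 0, 0.2],
    [3, 40, -141, 0, 0, 2, 0.2],
    [22, 385, -141, 0, 0, 13.7, 0.2],
    [22, 385, -141, 0, 0, 13.7, 0.2],
    [22, 385, -141, 0, 0, 13.7, 0.2],
    [22, 385, -141, 0, 0, 13.7, 0.2],
    [22, 385, -141, 0, 0, 13.7, 0.2],
    [22, 385, -141, 0, 0, 13.7, 0.2],
    [22, 385, -141, 0, 0, 13.7, 0.2],
    [22, 385, -141, 0, 0, 13.7, 0.2],
    [22, 385, -141, 0, 0, 13.7, 0.2]
  ]
}}

```text
time: 22.55
ee_pos: [0.4859, -0.2653, 0.1595]
ee_rot: [0.993, -0.119, -0.0, -0.0]
contact_force: [-0.5, 0.4, -0.0]
grip_width: 0.448
gripper_force: 60.5
```

```bash
python3 -c "
from h import *
row(.4863,-.2667,.0245,-13.7)"
```

```text
(0.4863, -0.2667, 0.0245, -13.7) [  0.8   1.3 135. ] [-0.   0.   0.1] now a -13.6
```

Call:
{"method": "send_rows", "body": {
  "series": [
    [0, 1, 60, 0, 0, 0, 0.2],
    [0, 1, 100, 0, 0, 0, 0.2],
    [0, 1, 122, 0, 0, 0, 0.2],
    [0, 1, 135, 0, 0, 0, 0.2],
    [0, 1, 135, 0, 0, 0, 0.2],
    [0, 1, 135, 0, 0, 0, 0.8],
    [0, 1, 135, 0, 0, 0, 0.8],
    [0, 1, 135, 0, 0, 0, 0.8],
    [0, 1, 135, 0, 0, 0, 0.8],
    [0, 1, 100, 0, 0, 0, 0.8],
    [0, 1, 50, 0, 0, 0, 1],
    [0, 1, 0, 0, 0, 0, 1]
  ]
}}

```text
time: 24.05
ee_pos: [0.4854, -0.2672, 0.1607]
ee_rot: [0.993, -0.119, -0.0, -0.0]
contact_force: [-0.4, -0.0, 0.4]
grip_width: 0.999
gripper_force: 0.0
```

```bash
python3 -c "
from h import *
row(.678,.1117,.15,-33);row(.678,.1117,.012,-33)
f=robot.grab_frame('scene'); cv2.imwrite('pics/s4.png',cv2.resize(f['img'][140:300,100:460],None,fx=2,fy=2))"
```

```text
(0.678, 0.1117, 0.15, -33) [  97.3 -413.8   10.7] [-0.   0.  19.3] now a -13.7
(0.678, 0.1117, 0.012, -33) [  97.4 -413.8  148.7] [-0.   0.  19.3] now a -13.7
```

View pics/s4.png

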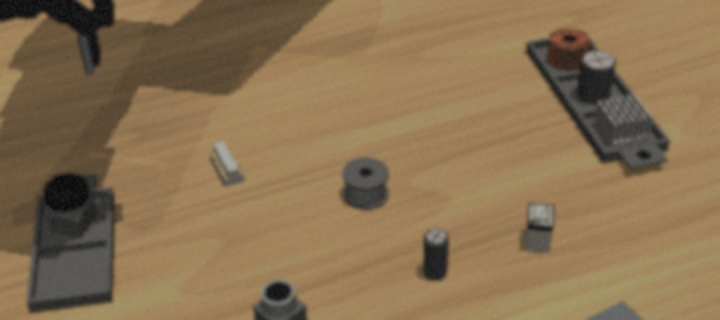

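The mushroom button stands in the short tray's tab bay at (70,205). The relay is last.

Call:
{"method": "send_rows", "body": {
  "series": [
    [97, -414, 11, 0, 0, 19.3, 1],
    [97, -414, 11, 0, 0, 19.3, 1],
    [97, -414, 11, 0, 0, 19.3, 1],
    [97, -414, 11, 0, 0, 19.3, 1],
    [97, -414, 11, 0, 0, 19.3, 1],
    [97, -414, 11, 0, 0, 19.3, 1],
    [97, -414, 11, 0, 0, 19.3, 1],
    [97, -414, 11, 0, 0, 19.3, 1],
    [97, -414, 11, 0, 0, 19.3, 1],
    [97, -414, 11, 0, 0, 19.3, 1]
  ]
}}

```text
time: 25.35
ee_pos: [0.6776, 0.1106, 0.1484]
ee_rot: [0.959, -0.285, -0.0, 0.0]
contact_force: [0.6, -0.4, 0.0]
grip_width: 0.998
gripper_force: 0.0
```

```bash
python3 -c "
from h import *
from rect import warp
row(.678,.1117,.012,-33)
f=robot.grab_frame('wrist')
b=[f['img'][:,80:480]]+[warp(f,.034,.638,.718,.0717,.1517,5)]
cv2.imwrite('pics/r.png',np.hstack([cv2.resize(i,(400,400)) for i in b]))"
```

```text
(0.678, 0.1117, 0.012, -33) [ -0.2  -1.1 136.4] [ 0.   0.  -0.1] now a -33.1
```

View pics/r.png

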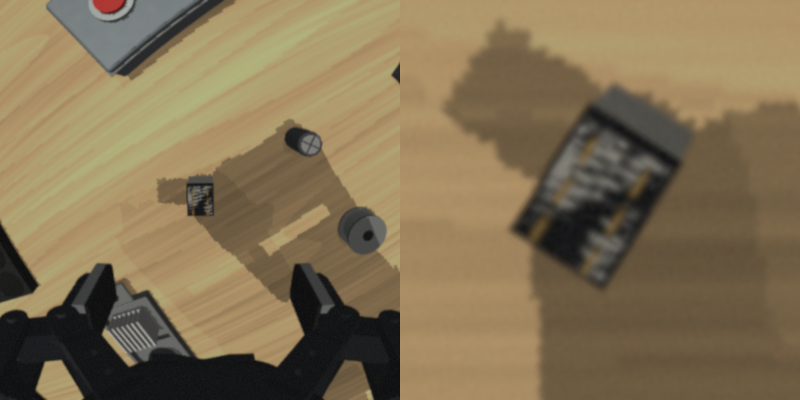

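The relay is centred under the tool and the yaw matches to about 2°. I grip it.

Call:
{"method": "send_rows", "body": {
  "series": [
    [0, 0, 60, 0, 0, 0, 1],
    [0, 0, 100, 0, 0, 0, 1],
    [0, 0, 125, 0, 0, 0, 1],
    [0, 0, 137, 0, 0, 0, 1],
    [0, 0, 137, 0, 0, 0, 1],
    [0, 0, 137, 0, 0, 0, 0.05],
    [0, 0, 137, 0, 0, 0, 0.05],
    [0, 0, 137, 0, 0, 0, 0.05],
    [0, 0, 137, 0, 0, 0, 0.05],
    [0, 0, 137, 0, 0, 0, 0.05],
    [0, 0, 137, 0, 0, 0, 0.05],
    [0, 0, 137, 0, 0, 0, 0.05]
  ]
}}

```text
time: 26.9
ee_pos: [0.6782, 0.112, 0.012]
ee_rot: [0.959, -0.284, 0.001, -0.0]
contact_force: [-0.8, -0.6, 5.4]
grip_width: 0.248
gripper_force: 60.0
```

```bash
python3 -c "
from h import *
row(.5505,-.2823,.16,-13.7)"
```

```text
(0.5505, -0.2823, 0.16, -13.7) [ 107.7  400.2 -148.2] [ -0.   -0.1 -19.3] now a -33.0
```

Call:
{"method": "send_rows", "body": {
  "series": [
    [0, 0, -50, 0, 0, 0, 0.05],
    [0, 0, -105, 0, 0, 0, 0.05],
    [10, 40, -148, 0, 0, -2, 0.05],
    [108, 400, -148, 0, 0, -19.3, 0.05],
    [108, 400, -148, 0, 0, -19.3, 0.05],
    [108, 400, -148, 0, 0, -19.3, 0.05],
    [108, 400, -148, 0, 0, -19.3, 0.05],
    [108, 400, -148, 0, 0, -19.3, 0.05],
    [108, 400, -148, 0, 0, -19.3, 0.05],
    [108, 400, -148, 0, 0, -19.3, 0.05],
    [108, 400, -148, 0, 0, -19.3, 0.05],
    [108, 400, -148, 0, 0, -19.3, 0.05]
  ]
}}

```text
time: 28.4
ee_pos: [0.551, -0.2811, 0.1593]
ee_rot: [0.993, -0.118, -0.0, -0.0]
contact_force: [-0.4, -0.1, -1.0]
grip_width: 0.239
gripper_force: 59.2
```

```bash
python3 -c "
from h import *
row(.5505,-.2823,.017,-13.7)"
```

```text
(0.5505, -0.2823, 0.017, -13.7) [ -0.2   1.3 142.3] [-0.   0.   0.1] now a -13.6
```

Call:
{"method": "send_rows", "body": {
  "series": [
    [0, 1, 60, 0, 0, 0, 0.05],
    [0, 1, 100, 0, 0, 0, 0.05],
    [0, 1, 130, 0, 0, 0, 0.05],
    [0, 1, 142, 0, 0, 0, 0.05],
    [0, 1, 142, 0, 0, 0, 0.05],
    [0, 1, 142, 0, 0, 0, 0.5],
    [0, 1, 142, 0, 0, 0, 0.5],
    [0, 1, 142, 0, 0, 0, 0.5],
    [0, 1, 142, 0, 0, 0, 0.5],
    [0, 1, 100, 0, 0, 0, 0.5],
    [0, 1, 50, 0, 0, 0, 1],
    [0, 1, 0, 0, 0, 0, 1]
  ]
}}

```text
time: 29.9
ee_pos: [0.5502, -0.2833, 0.1608]
ee_rot: [0.993, -0.119, -0.0, -0.0]
contact_force: [-0.2, 0.1, 0.7]
grip_width: 0.899
gripper_force: 0.0
```

Call:
{"method": "send_rows", "body": {
  "series": [
    [0, -200, -150, 0, 0, 0, 1],
    [0, -200, -150, 0, 0, 0, 1],
    [0, -200, -150, 0, 0, 0, 1],
    [0, -200, -150, 0, 0, 0, 1],
    [0, -200, -150, 0, 0, 0, 1],
    [0, -200, -150, 0, 0, 0, 1],
    [0, -200, -150, 0, 0, 0, 1],
    [0, -200, -150, 0, 0, 0, 1]
  ]
}}

```text
time: 30.9
ee_pos: [0.5975, -0.09, 0.3084]
ee_rot: [0.993, -0.12, -0.001, -0.0]
contact_force: [-0.5, -0.4, -0.2]
grip_width: 0.997
gripper_force: 0.0
```

```bash
sed -i 's/pics\/ov/pics\/ov2/' ov.py; python3 ov.py | tail -0
```

```text
Exception ignored on flushing sys.stdout:
BrokenPipeError: [Errno 32] Broken pipe
```

View pics/ov2.png

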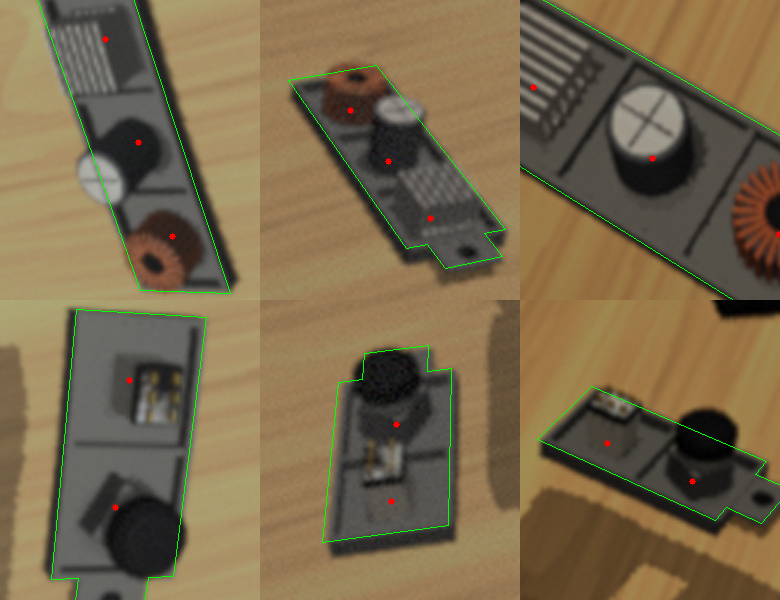

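All five things stand upright in the correct bays, with their bases around the red bay centres. I hand the job in.

```bash
python3 -c "
from h import *
print(robot.hand_in())"
```

```text
the job is handed in; nothing more can be done
None
```

Both kits are made up and the job is handed in after about 31 s of robot time: the last three-camera check showed all five things upright in their named bays, and I never moved the slim capacitor or the flush button. The hand-in gave no verdict.

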